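# Spin the spice turntable until the blue-banded jar is at the front

### The arm

A 6-joint arm with a two-finger parallel gripper is mounted at the origin on the work surface. World frame = base frame: x ahead of the robot, y to its left, z up, the work surface at z = 0. Lengths are in m, angles in rad, forces in N, time in s.
With the tool pointing down it reaches from about 0.35 to 0.775 m from the base axis. Payload 7.3 kg.
Tool frame: the origin (TCP) lies at the very end of the fingers, on their centre line; the grasp point (between the pads) lies grip_point_offset behind it (grip_point_offset is the distance from the TCP to the grasp point, in m); z points along the fingers, y is the direction in which the jaws open and shut (so a half turn about z gives the same grasp; the last joint's range is limited). The gripper opens to 92 mm and grips with 3 to 60 N. Pads are 19 mm wide; open, the fingers measure 130 mm over their backs; the gripper's body (75 mm by 190 mm) begins 47 mm behind the grasp point.
Start: joints at [1.079, 0.342, 1.524, -0, 1.275, -0.146], TCP at [0.178, 0.494, 0.191] pointing down, gripper open.
Joint ranges: [-2.53, 2.53], [-0.77, 2.02], [0.04, 2.7], [-1, 4.14], [0.28, 2.66], [-3.11, 3.11]. Speed limits (rad/s): [2.57, 2.57, 3.14, 3.14, 3.14, 3.14].

### API

Orientations are given as [roll, pitch, yaw] about the fixed x, y, z axes, in that order (R = Rz(yaw) Ry(pitch) Rx(roll)).
In Python, from cell import * gives the robot as it stands.
- The arm moves only by the shell command python3 -m inch 'ROWS' [OPENING] [FORCE]. ROWS is JSON, a list that holds one entry, the list of rows, each a list of 4 numbers: the shift along the tool's x, y, z in mm, then the turn about the tool's z in rad. In form: [[[x, y, z, roll], ...]]. A call has 1 to 10 rows; each row shifts and turns the commanded pose from where the row before left it, along the tool's axes as they then stand; what a row does not reach is not made up. A row lasts 1/8 s, in which the tool goes at most 62.5 mm and 10.7 degrees, less where a joint would pass 70% of its speed; a pose out of reach is approached as far as the arm can. A call with a gripper value outside its range is refused whole. OPENING is the closure, from -1 (fully open) to 1 (shut), set as the call begins (- or left out, the last holds). The fingers move at their own pace and stop on an object; FORCE is the grip in N (left out, the last holds). Time passes only in rows, so rows that do not move let the fingers close. It gives the time, the measured TCP pose, the force and the opening at its end, in the units of the state.
- observe(): the state, without advancing time (a new reading comes with each control period).
- read_camera(name): name is "scene" or "top" or "wrist"; returns a dict with "img" (420x560x3 uint8, blue, green, red), "fx", "fy", "cx", "cy" (pixels), "k1" (the pictures are not rectified: a ray, as slopes to the right and down, at radius r is drawn at 1 + k1 r^2 times it, then the intrinsics apply), "eye" and "rotation" of the camera in the world; the wrist camera has in their place "T_tool_cam" (4x4, takes a point from camera to tool coordinates, whose origin is the TCP and whose axes are the flange's). Camera axes: x right, y down, z forward; pixel columns grow to the right and rows downward; lengths in m; the calibration is good to about 2 mm. A picture is of the moment at which its call begins: read the wrist's pose just before it. There is no depth.
- hand_in(): hands the job in, once; it reports no verdict.
Trained networks look in the newest picture that a camera, given by its name, has taken for a name from the list of things; names that differ only in an ending like _2 or _b are one class to them, and where a whole thing is asked for, a point or a joint stands for the part that bears it (a point fixed in the world has none). Each returns a list of dicts, best first, with "conf" (0 to 1); they miss things now and then, are a little off and sometimes report something else, mostly with a low value. They report only what shows in the picture. A call takes as long as a camera call. They do not tell look-alikes from the thing itself.
- boxes_of(camera, label): "at" ([row, column] in pixels, amid what is visible of it).
- place_of(camera, label): "at" ([row, column] in pixels: a listed point, or the origin of a listed thing).
The state is a dict: "time": time; "qpos": joint angles; "qvel": joint speeds; "joint_efforts": joint torques, N m; "tool_pos": TCP position; "tool_rot": TCP orientation; "contact_force": force on the tool from outside, world axes, zero at the start; "torque": the same for the moment, N m; "opening": finger opening in m.
Only numpy, scipy, OpenCV 4.12 (cv2) and the standard library are available. Lean on these libraries where they do the work, as an engineer would, in place of code of your own. Each camera call takes 0.05 s, during which the arm holds its last target. There are 200 camera calls.

### The job

Push the black spice turntable round by its rim, with the fingertips, until the jar with the blue band and blue dot on its red cap stands at the front, in line with the blue arrow stuck on the tiles, so that it can be filled next. Do not touch or lift the jars: all three must ride round standing in their places. Leave everything else on the counter where it is.

Things in the scene. Friction and masses are not known exactly. Their poses are not given: they have to be found in the camera images.
- turntable: The black plate, a disc of radius 115 mm, 14 mm thick, turning freely either way without end stops about its vertical axis. Origin at the centre of its underside, 12 mm above the counter, z up; it turns with the plate, its -x axis pointing to the blue-banded jar's place (jars stand up to about 4 mm off their places). Light friction (0.1 N m, 1 N at the rim), no spring: it stays where it is left.
- axis (a point): Centre of the plate's top face, on the vertical turning axis, 26 mm above the counter; z up. The round stand (radius 85 mm) hidden below is fixed to the counter. Its place and direction differ from run to run. Outside the plate, between the tabs, the space is free down to the counter.
- front_spot (a point): Point fixed to the stand, 65 mm from the axis towards the blue arrow, at the height of the plate's top: where the centre of the blue-banded jar's underside must come to. The arrow is a flat sticker on the tiles, 165 to 210 mm from the axis in that direction, pointing at the axis, roughly on the robot's side.
- tab (a point): Top centre of one of six identical grey finger tabs sticking out of the plate's rim, 60 degrees apart, turning with it: 127 mm from the axis, 40 mm above the counter. Each tab reaches from 115 to 145 mm from the axis, is 16 mm wide along the rim and stands from 12 to 40 mm above the counter. No tab is in line with a jar: they are 30 degrees to either side.
- blue_jar: The marked jar: empty glass spice jar, 44 mm across, 69 mm high with its red cap (41 mm across), a blue band round the glass and a blue dot of 26 mm on the cap. Origin at the centre of its underside, z up. It stands loose on the plate, about 65 mm from the axis, 90 g; its top is 95 mm above the counter.
- jar_b: Plain glass jar with red cap, same size, no blue; loose on the plate 65 mm from the axis, about 120 degrees anticlockwise of the marked jar. Origin at the centre of its underside.
- jar_c: Plain glass jar with red cap, same size, no blue; loose on the plate 65 mm from the axis, about 120 degrees clockwise of the marked jar. Origin at the centre of its underside.
- tea_strainer: Bystander: steel tea strainer, bowl 72 mm across and 26 mm high, origin under the bowl's centre, wire handle reaching 128 mm along its -x axis.
- egg_cup: Bystander: lime-green plastic egg cup, 50 mm across, 55 mm high, origin at the centre of its foot.
- mug: Bystander: blue mug, 80 mm across, 85 mm high, handle at its +y, origin at the centre of its foot.
- tea_tin: Bystander: yellow tin, 76 mm across, 110 mm high, origin at the centre of its underside.
- teaspoon: Bystander: steel teaspoon, 140 mm long, lying along its x axis.
There are look-alikes about, which are no part of the job. What is shaped like the jar_b but turquoise is not meant.

How it is judged:
By the outcome, as a careful person would: the job done as asked, in the order asked, and still so for the second after the job is handed in, with the robot touching nothing.
It also fails if it takes over 51 s, if anything falls off the work surface, if the arm or the gripper's body presses on something with over 40 N, if the wrist force passes 120 N, or if a joint passes its speed limit or range.

## Working session

There is one attempt and no reset: what is moved stays moved. The work goes in short steps, Python scripts to look and compute and a shell command to move; the robot and the scene stay as the last step left them, time stands still between calls to the robot, and variables do not carry over. Pictures are saved under pics/ and viewed, about 8 in all and at most 12, crops included, and the job is handed in when it is done.

```bash
mkdir -p pics; ls; cat > h.py <<'E'
from cell import *
import numpy as np, cv2
def ray(c,px):
    x=np.array([(px[1]-c['cx'])/c['fx'],(px[0]-c['cy'])/c['fy']]); s=x.copy()
    for _ in range(20): s=x/(1+c['k1']*(s@s))
    return np.array(c['rotation'])@np.array([s[0],s[1],1.])
def at(c,px,z):
    d=ray(c,px); e=np.array(c['eye']); return (e+d*(z-e[2])/d[2])[:2]
E
python3 - <<'E'
from h import *
s=observe();print(s['time'],s['tool_pos'],s['tool_rot'],s['contact_force'],s['opening'])
for n in('top','scene'):
    c=read_camera(n);cv2.imwrite(f'pics/{n}1.png',c['img']);print(n,c['eye'])
    for l,z in(('axis',.026),('front_spot',.026),('tab',.04),('blue_jar',.026),('jar_b',.026),('tea_strainer',0),('egg_cup',0),('mug',0),('tea_tin',0),('teaspoon',0)):
        for r in place_of(n,l)[:8]:
            print(l,round(r['conf'],2),np.round(r['at']),np.round(at(c,r['at'],z),3))
E
```

```text
pics
0.0 [0.17770576 0.49351425 0.18993889] [-3.14005223e+00 -1.97497594e-04  2.79582063e+00] [0.60888721 0.29176804 0.54095283] 0.09182721988837267
top [0.40744683 0.01392186 1.21634853]Traceback (most recent call last):
  File "<stdin>", line 7, in <module>
  File "h.py", line 8, in at
    d=ray(c,px); e=np.array(c['eye']); return (e+d*(z-e[2])/d[2])[:2]
                                                            ~^^^
IndexError: invalid index to scalar variable.
```

```bash
sed -i "s/return np.array(c\['rotation'\])@/return Rotation.from_euler('xyz',c['rotation']).as_matrix()@/; 2a from scipy.spatial.transform import Rotation" h.py
python3 - <<'E'
from h import *
for n in('top','scene'):
    c=read_camera(n);cv2.imwrite(f'pics/{n}1.png',c['img']);print(n,c['eye'],c['rotation'])
    for l,z in(('axis',.026),('front_spot',.026),('tab',.04),('blue_jar',.026),('jar_b',.026),('tea_strainer',0),('egg_cup',0),('mug',0),('tea_tin',0),('teaspoon',0)):
        for r in place_of(n,l)[:8]:
            print(l,round(r['conf'],2),np.round(r['at']),np.round(at(c,r['at'],z),3))
E
```

```text
top [0.40744683 0.01392186 1.21634853] [-3.04278168 -0.01949817 -1.58796606]
tab 0.61 [146. 312.] [ 0.684 -0.072]
blue_jar 0.59 [178. 317.] [ 0.608 -0.084]
blue_jar 0.35 [226. 311.] [ 0.491 -0.067]
jar_b 0.54 [226. 311.] [ 0.491 -0.068]
jar_b 0.53 [183. 203.] [0.599 0.194]
jar_b 0.51 [193. 274.] [0.571 0.023]
tea_strainer 0.92 [172. 434.] [ 0.623 -0.386]
egg_cup 0.88 [208. 140.] [0.543 0.356]
mug 0.83 [259. 116.] [0.418 0.413]
mug 0.63 [179. 314.] [ 0.61  -0.079]
tea_tin 0.6 [163. 148.] [0.656 0.336]
tea_tin 0.46 [210. 139.] [0.538 0.36 ]
teaspoon 0.66 [261. 444.] [ 0.398 -0.4  ]
scene [ 1.00403346 -0.30740702  1.00093773] [-2.60021414  0.01563666  0.97079392]
tab 0.85 [269. 297.] [ 0.683 -0.062]
blue_jar 0.62 [252. 271.] [ 0.602 -0.087]
blue_jar 0.17 [220. 299.] [0.569 0.026]
jar_b 0.86 [219. 297.] [0.562 0.023]
jar_b 0.82 [201. 362.] [0.616 0.199]
jar_b 0.57 [215. 261.] [ 0.495 -0.048]
jar_b 0.54 [160. 380.] [0.538 0.333]
tea_strainer 0.92 [331. 170.] [ 0.625 -0.387]
egg_cup 0.86 [160. 383.] [0.531 0.355]
mug 0.8 [130. 373.] [0.428 0.408]
tea_tin 0.89 [193. 412.] [0.664 0.344]
teaspoon 0.92 [264. 132.] [ 0.416 -0.391]
teaspoon 0.38 [254. 272.] [ 0.597 -0.079]
```

View pics/top1.png

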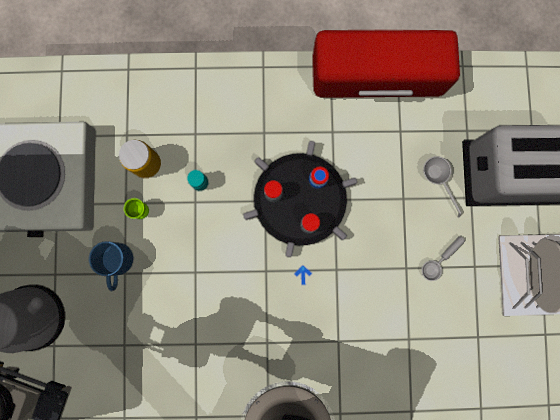

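View pics/scene1.png

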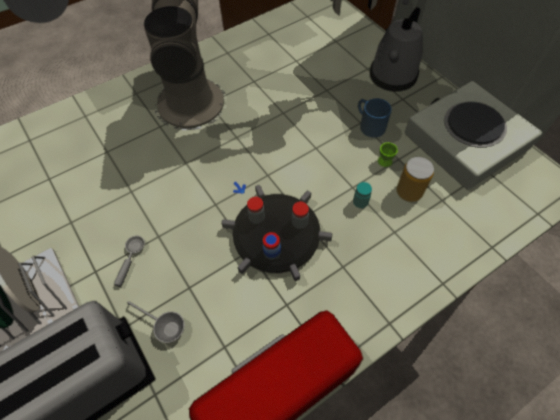

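```bash
cat >> h.py <<'E'
def measure(n):
    c=read_camera(n); im=c['img']; b,g,r=[im[...,i].astype(int) for i in range(3)]
    G=np.indices(im.shape[:2]).reshape(2,-1).T
    W=lambda z:np.array([at(c,p,z) for p in G[::1]])
    w=W(.026).reshape(*im.shape[:2],2)
    near=np.linalg.norm(w-[.57,-.035],axis=2)<.24
    # plate
    dark=((im.max(2)<60)&near).astype(np.uint8)
    dark=cv2.morphologyEx(dark,cv2.MORPH_OPEN,np.ones((7,7)))
    cn=max(cv2.findContours(dark,0,1)[0],key=cv2.contourArea)
    P=np.array([w[y,x] for x,y in cv2.convexHull(cn)[:,0]])
    from scipy.optimize import least_squares
    f=least_squares(lambda q:np.hypot(*(P-q[:2]).T)-q[2],[.57,-.04,.115],loss='soft_l1',f_scale=.002).x
    ax=f[:2]
    blue=(b-r>50)&(b-g>25)&near
    nl,lab,st,ce=cv2.connectedComponentsWithStats(blue.astype(np.uint8))
    out=[]
    for i in range(1,nl):
        if st[i,4]>15:
            p=ce[i][::-1]; q0=at(c,p,0); q1=at(c,p,.095)
            for nm,q in(('floor',q0),('cap',q1)):
                d=q-ax; out.append((nm,st[i,4],np.round(p),np.round(q,4),round(float(np.hypot(*d)),4),round(float(np.degrees(np.arctan2(d[1],d[0]))),1)))
    return c,f,out
E
python3 - <<'E'
from h import *
for n in('top','scene'):
    c,f,o=measure(n);print(n,np.round(f,4));[print(*x) for x in o]
    v=cv2.resize(c['img'][100:320,180:400],(660,660),interpolation=cv2.INTER_CUBIC);cv2.imwrite(f'pics/{n}2.png',v)
    for l,z in(('axis',.026),('tab',.04),('tab',.04)):
        for r in boxes_of(n,l): print(l,r)
E
```

```text
top [ 0.5579 -0.0416  0.1129]
floor 84 [175. 320.] [ 0.6207 -0.0929] 0.0811 -39.3
cap 84 [175. 320.] [ 0.604  -0.0846] 0.0631 -43.0
floor 54 [183. 315.] [ 0.5993 -0.0801] 0.0566 -43.0
cap 54 [183. 315.] [ 0.5843 -0.0728] 0.0409 -49.8
floor 143 [273. 302.] [ 0.3753 -0.0449] 0.1826 -179.0
cap 143 [273. 302.] [ 0.3778 -0.0403] 0.1801 179.6
axis {'at': [270.6, 299.1], 'conf': 0.52}
tab {'at': [200.1, 300.0], 'conf': 0.98}
tab {'at': [167.2, 440.6], 'conf': 0.46}
tab {'at': [200.1, 300.0], 'conf': 0.98}
tab {'at': [167.2, 440.6], 'conf': 0.46}
scene [ 0.5614 -0.0438  0.1144]
floor 72 [188. 239.] [ 0.3737 -0.0443] 0.1877 -179.9
cap 72 [188. 239.] [ 0.4336 -0.0693] 0.1304 -168.7
floor 63 [239. 271.] [ 0.5601 -0.0606] 0.0168 -94.6
cap 63 [239. 271.] [ 0.6022 -0.084 ] 0.0573 -44.6
axis {'at': [191.6, 237.8], 'conf': 0.39}
tab {'at': [236.1, 278.9], 'conf': 0.84}
tab {'at': [211.9, 258.8], 'conf': 0.75}
tab {'at': [236.1, 278.9], 'conf': 0.84}
tab {'at': [211.9, 258.8], 'conf': 0.75}
```

View pics/top2.png

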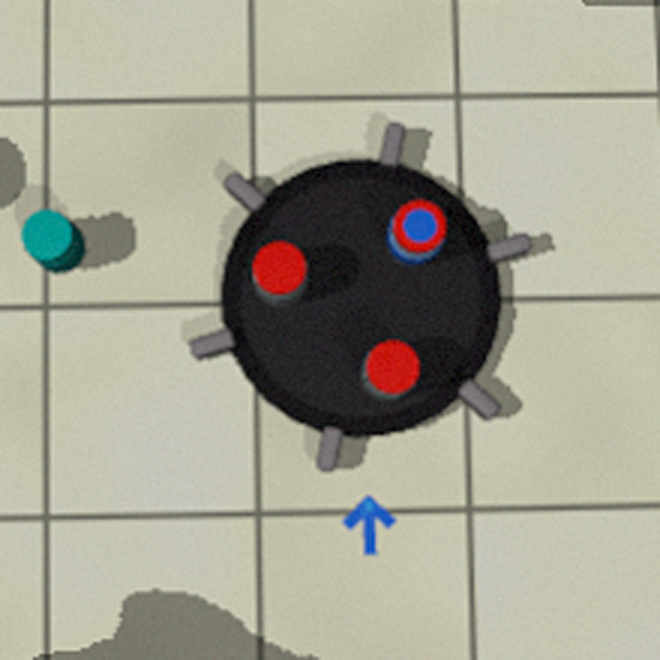

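Marked jar: blue dot at pixel (row 175, col 320). The plain jars are at (190, 273) and (223, 311), and the turquoise look-alike off the plate at (180, 197). The crop confirms that only the first has the blue dot. The arrow is at (273, 302). The plate has to turn about 136° clockwise.

```bash
python3 -m inch '[[[-44,-21,0,0],[-44,-21,0,0],[-44,-21,0,0],[-44,-21,0,0],[-44,-21,0,0],[-44,-21,0,0],[-44,-21,0,0]]]' 1
python3 -m inch '[[[0,0,0,-0.17],[0,0,0,-0.17],[0,0,0,-0.17],[0,0,0,-0.17],[0,0,0,-0.17],[0,0,0,-0.17],[0,0,0,-0.17],[0,0,0,-0.16]]]'
python3 -c "
from cell import *
s=observe();print(s['qpos'],s['tool_pos'],s['tool_rot'],s['opening'])
try: print(grip_point_offset)
except Exception as e: print(e)"
```

```text
time: 2.48
tool_pos: [0.4189, 0.25, 0.1908]
tool_rot: [3.141, 0.0, 2.796]
contact_force: [0.6, -0.2, -0.3]
opening: 0.0264
time: 3.48
tool_pos: [0.4179, 0.2513, 0.1907]
tool_rot: [-3.142, 0.0, -2.132]
contact_force: [-0.7, 0.3, -0.2]
opening: 0.0003
[ 3.83979593e-01  2.73489444e-01  1.62277474e+00  8.43691675e-05
  1.24514405e+00 -2.19643745e+00] [0.41788948 0.25127262 0.19066901] [-3.14154945e+00  1.96300544e-04 -2.13199892e+00] 0.00026882089453699224
0.0188
```

```bash
python3 -m inch '[[[38.6,-36.9,0,0],[38.6,-36.9,0,0],[38.6,-36.9,0,0],[38.6,-36.9,0,0],[38.6,-36.9,0,0],[38.6,-36.9,0,0],[38.6,-36.9,0,0],[38.6,-36.9,0,0],[0,0,0,0]]]'
python3 - <<'E'
from h import *
print(observe()['qpos'][5])
c=read_camera('top');cv2.imwrite('pics/t3.png',cv2.resize(c['img'][100:320,180:400],(660,660)))
E
```

```text
time: 4.6
tool_pos: [0.5014, -0.1711, 0.1901]
tool_rot: [-3.141, -0.0, -2.142]
contact_force: [0.1, 0.9, 0.7]
opening: 0.0003
-3.043586763439976
```

View pics/t3.png

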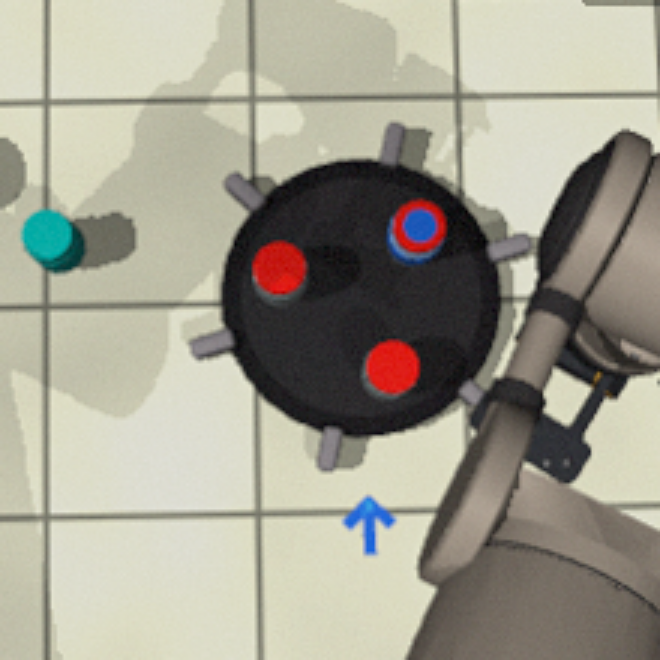

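```bash
python3 -m inch '[[[0,0,33,0],[0,0,33,0],[0,0,33,0],[0,0,33,0],[0,0,31,0],[0,0,0,0],[-1.3,8,0,0],[-1.3,8,0,0],[0,2,0,0],[0,0,0,0]]]'
python3 -m inch '[[[-0.2,7,0,0.052],[-0.4,10,0,0.073],[-0.75,14.3,0,0.105],[-0.75,14.3,0,0.105],[-0.75,14.3,0,0.105],[-0.2,7,0,0.052],[0,0,0,0]]]'
python3 - <<'E'
from h import *
p=observe()['tool_pos'][:2]-np.array([.5595,-.0425]);print(np.hypot(*p),np.degrees(np.arctan2(p[1],p[0])))
c,f,o=measure('top');print(f);[print(*x) for x in o]
cv2.imwrite('pics/t4.png',cv2.resize(c['img'][100:320,180:400],(660,660)))
E
```

```text
time: 5.9
tool_pos: [0.4876, -0.1559, 0.0283]
tool_rot: [-3.14, 0.0, -2.137]
contact_force: [-0.5, -0.0, 0.7]
opening: 0.0005
time: 6.78
tool_pos: [0.4419, -0.1076, 0.0278]
tool_rot: [-3.141, 0.0, -2.629]
contact_force: [0.8, -1.4, 0.0]
opening: 0.0005
0.13438312198522784 -151.0296041491052
[ 0.55796974 -0.04136686  0.11269875]
floor 84 [175. 320.] [ 0.6207 -0.0929] 0.0812 -39.4
cap 84 [175. 320.] [ 0.604  -0.0846] 0.0631 -43.2
floor 60 [183. 315.] [ 0.5994 -0.0811] 0.0574 -43.8
cap 60 [183. 315.] [ 0.5845 -0.0737] 0.0418 -50.7
floor 28 [272. 297.] [ 0.3776 -0.0317] 0.1806 176.9
cap 28 [272. 297.] [ 0.3799 -0.0281] 0.1785 175.8
```

View pics/t4.png

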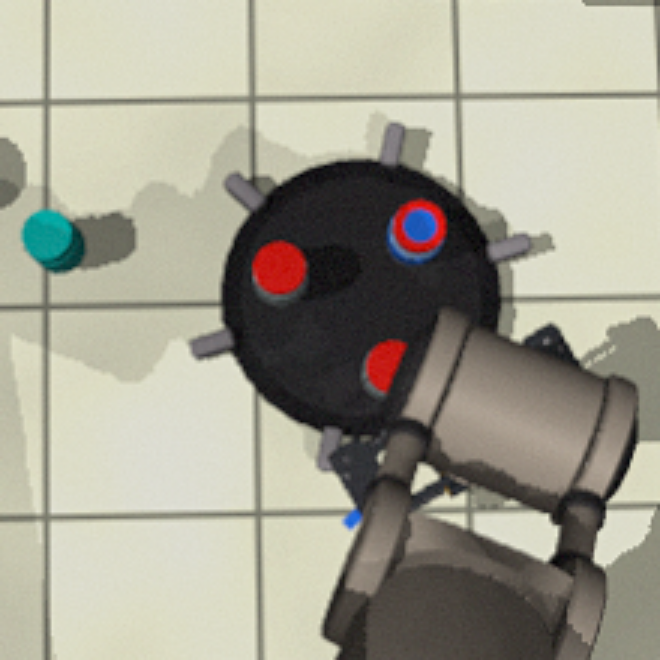

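```bash
python3 - <<'E'
from h import *
c=read_camera('scene');w=read_camera('wrist')
cv2.imwrite('pics/s5.png',np.hstack([cv2.resize(c['img'][150:310,190:350],(400,400)),cv2.resize(w['img'],(400,300))[:, :] if 0 else cv2.copyMakeBorder(cv2.resize(w['img'],(400,300)),0,100,0,0,0)]))
s=observe();print(s['time'],s['tool_pos'],s['qpos'],s['contact_force'])
E
```

```text
6.925 [ 0.44230954 -0.10808852  0.02772766] [-4.08297070e-01  4.32495002e-01  1.92066450e+00  5.65371268e-05
  7.87729552e-01 -2.49209759e+00] [ 0.43710957 -0.37792689 -0.15310845]
```

View pics/s5.png

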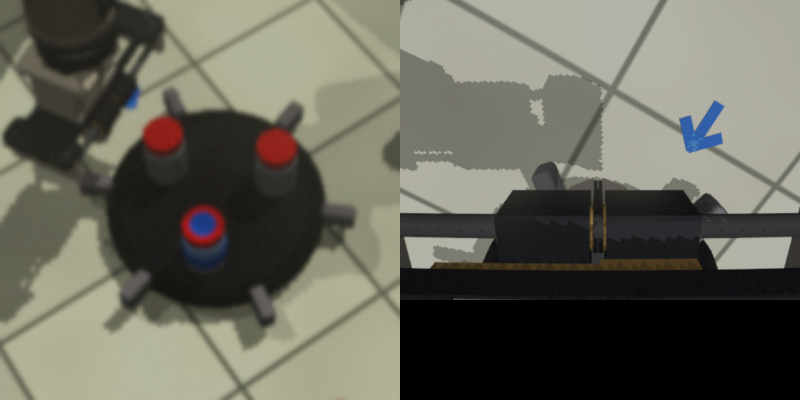

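The plate did not turn, although by my estimate the fingers should have met the tab at 226°. I'll draw the estimated tabs and the fingertip footprint into the picture to see why.

```bash
cat >> h.py <<'E'
def proj(c,p):
    q=Rotation.from_euler('xyz',c['rotation']).as_matrix().T@(np.array(p)-np.array(c['eye'])); s=q[:2]/q[2]; s=s*(1+c['k1']*(s@s))
    return np.array([c['cx']+c['fx']*s[0],c['cy']+c['fy']*s[1]])
def overlay(n,fn,a0,ax=(.5595,-.0425),o=(180,100),w=200,k=4,tool=None):
    c=read_camera(n); v=cv2.resize(c['img'][o[1]:o[1]+150,o[0]:o[0]+w],None,fx=k,fy=k,interpolation=cv2.INTER_CUBIC)
    L=lambda P,col:cv2.polylines(v,[np.int32([(proj(c,p)-o)*k for p in P])],True,col,1)
    ax=np.array(ax)
    for i in range(6):
        a=np.radians(a0+60*i);u=np.array([np.cos(a),np.sin(a)]);t=np.array([-u[1],u[0]])
        L([[*(ax+u*r+t*h),.04] for r,h in((.115,-.008),(.145,-.008),(.145,.008),(.115,.008))],(0,255,255))
    L([[*(ax+.115*np.array([np.cos(a),np.sin(a)])),.026] for a in np.arange(0,6.28,.1)],(0,255,0))
    s=observe();R=Rotation.from_euler('xyz',s['tool_rot']).as_matrix()
    for z in(0,-.02): L([s['tool_pos']+R@[x,y,z] for x,y in((-.0095,-.019),(.0095,-.019),(.0095,.019),(-.0095,.019))],(255,0,255))
    cv2.imwrite(fn,v)
E
python3 - <<'E'
from h import *
overlay('scene','pics/s6.png',-134,o=(190,150))
E
```

```text
(no output)
```

View pics/s6.png

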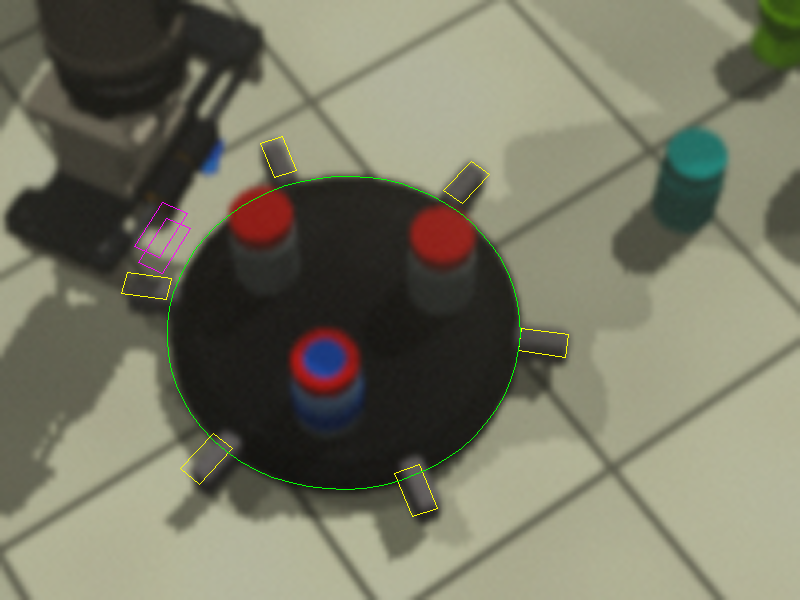

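```bash
python3 - <<'E'
from h import *
c=read_camera('top');s=observe();t=s['tool_pos']
for dz in(0,.066,.1,.15): print(dz,(proj(c,t+[0,0,dz])-[180,100])*3)
w=read_camera('wrist');print(np.round(w['T_tool_cam'],3),w['fx'],w['cx'],w['cy'],w['k1'])
T=np.array(w['T_tool_cam']);R=Rotation.from_euler('xyz',s['tool_rot']).as_matrix()
def pw(p):
    q=np.linalg.inv(T)@[*(R.T@(np.array(p)-t)),1];x=q[:2]/q[2];x=x*(1+w['k1']*(x@x));return [w['cx']+w['fx']*x[0],w['cy']+w['fy']*x[1]]
v=w['img'].copy()
for a in(166,226,286):
    for z in (.04,.0):
        p=[[.5595+r*np.cos(np.radians(a)),-.0425+r*np.sin(np.radians(a)),z] for r in(.115,.145)]
        print(a,z,np.round([pw(i) for i in p]))
        cv2.line(v,*[tuple(np.int32(pw(i))) for i in p],(0,255,255),1)
for z in (0,-.0188):
    P=[t+R@[x,y,z] for x,y in((-.0095,-.019),(.0095,-.019),(.0095,.019),(-.0095,.019))]
    cv2.polylines(v,[np.int32([pw(i) for i in P])],True,(255,0,255),1)
cv2.imwrite('pics/w7.png',v)
E
```

```text
0 [445.2424276 436.1464847]
0.066 [454.03113017 433.46430664]
0.1 [458.9716037  431.95627649]
0.15 [466.82019855 429.56016725]
[[-0.001 -0.958 -0.286  0.078]
 [ 1.    -0.001 -0.001  0.   ]
 [ 0.    -0.286  0.958 -0.195]
 [ 0.     0.     0.     1.   ]] 376.1920732600646 276.77720509815344 208.42430670862947 -0.039708795266137076
166 0.04 [[415. 333.]
 [456. 298.]]
166 0.0 [[394. 297.]
 [428. 267.]]
226 0.04 [[215. 292.]
 [196. 242.]]
226 0.0 [[225. 261.]
 [209. 219.]]
286 0.04 [[ 95. 411.]
 [ 47. 401.]]
286 0.0 [[120. 367.]
 [ 79. 358.]]
```

View pics/w7.png

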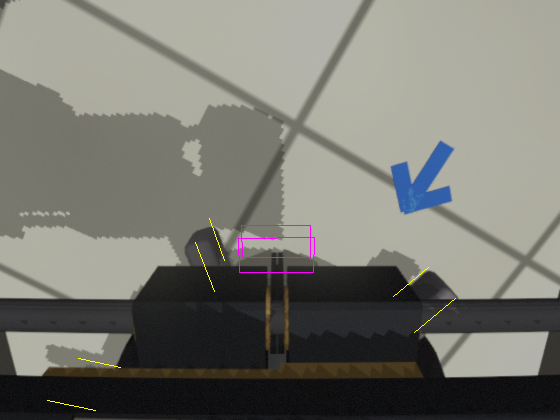

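```bash
python3 - <<'E'
from h import *
from scipy.optimize import least_squares
c=read_camera('top');s=observe();t=np.array(s['tool_pos']);w=read_camera('wrist')
T=np.array(w['T_tool_cam']);R=Rotation.from_euler('xyz',s['tool_rot']).as_matrix()
def pw(p,t=t):
    q=np.linalg.inv(T)@[*(R.T@(np.array(p)-t)),1];x=q[:2]/q[2];x=x*(1+w['k1']*(x@x));return np.array([w['cx']+w['fx']*x[0],w['cy']+w['fy']*x[1]])
A=[[*at(c,(265.7,302.7),0),0],[*at(c,(284.3,303.3),0),0]]; M=np.array([[403,213],[449,144]])
print(A,[pw(a) for a in A])
print(least_squares(lambda d:np.ravel([pw(a,t+d)-m for a,m in zip(A,M)]),[0,0,0]).x)
print(t,s['qpos'])
E
```

```text
[[np.float64(0.39400443685914216), np.float64(-0.046089478987486485), 0], [np.float64(0.34845550038860423), np.float64(-0.04666889050325612), 0]] [array([401.22253404, 207.56085052]), array([443.8449014 , 142.72121216])]
[-0.00087185  0.0038309  -0.01502609]
[ 0.44197946 -0.10789496  0.02756967] [-4.08240003e-01  4.32558078e-01  1.92121289e+00  1.40191782e-04
  7.87740887e-01 -2.49140567e+00]
```

```bash
python3 - <<'E'
from h import *
c=read_camera('scene');o=np.array([185,140]);v=cv2.resize(c['img'][140:235,185:265],None,fx=7,fy=6.3*7/6.3*.9,interpolation=cv2.INTER_CUBIC)
v=cv2.resize(c['img'][140:225,185:295],None,fx=7,fy=7,interpolation=cv2.INTER_CUBIC)
v=cv2.convertScaleAbs(v,alpha=2.2,beta=20)
t=np.array(observe()['tool_pos'])
for dz in(0,.0188,.066):
    cv2.circle(v,tuple(np.int32((proj(c,t+[0,0,dz])-o)*7)),4,(255,0,255),1)
cv2.imwrite('pics/s8.png',v)
E
```

```text
(no output)
```

View pics/s8.png

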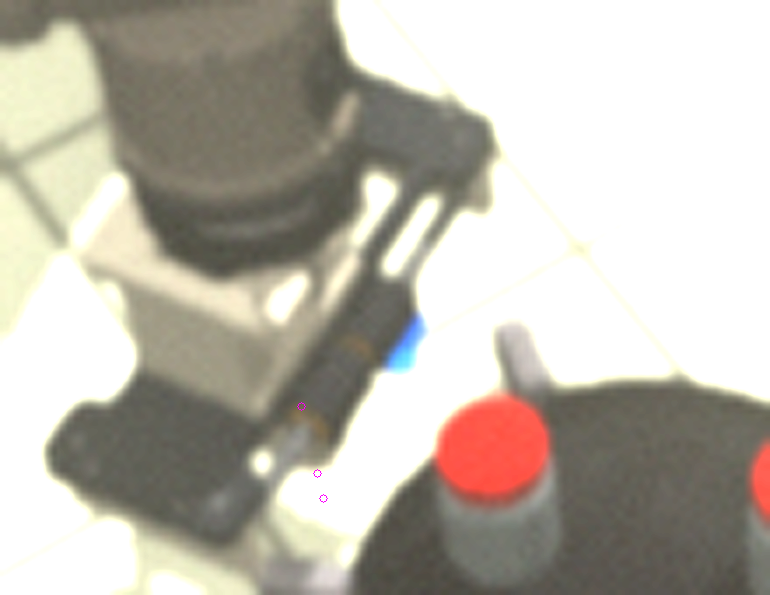

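The enlarged view shows bare tile at the stated TCP. The closed fingertips end about 40 mm above it, so they passed over the tabs. The jaw linkage seems to retract the tips as it closes. I'll raise the tool and compare wrist views at several openings.

```bash
cat > snap.py <<'E'
from h import *
import sys
w=read_camera('wrist');s=observe();T=np.linalg.inv(np.array(w['T_tool_cam']))
v=w['img'].copy();print(s['opening'],s['tool_pos'])
for sg in(-1,1):
  for z,col in((0,(255,0,255)),(-.02,(0,255,0)),(-.04,(255,255,0))):
    P=[]
    for x in(-.0095,.0095):
        q=T@[x,sg*(s['opening']/2+.001),z,1];x=q[:2]/q[2];x=x*(1+w['k1']*(x@x));P.append(tuple(np.int32([w['cx']+w['fx']*x[0],w['cy']+w['fy']*x[1]])))
    cv2.line(v,*P,col,2)
cv2.imwrite(sys.argv[1],cv2.resize(v[120:400],(400,200)))
E
python3 -m inch '[[[0,0,-35,0],[0,0,-35,0],[0,0,-35,0]]]'; python3 snap.py pics/a.png
python3 -m inch '[[[0,0,0,0],[0,0,0,0],[0,0,0,0],[0,0,0,0]]]' 0.3; python3 snap.py pics/b.png
python3 -m inch '[[[0,0,0,0],[0,0,0,0],[0,0,0,0],[0,0,0,0]]]' -0.3; python3 snap.py pics/c.png
python3 -m inch '[[[0,0,0,0],[0,0,0,0],[0,0,0,0],[0,0,0,0],[0,0,0,0],[0,0,0,0]]]' -1; python3 snap.py pics/d.png
python3 -c "
import cv2,numpy as np
i=[cv2.imread(f'pics/{k}.png') for k in 'abcd'];cv2.imwrite('pics/m9.png',np.vstack([np.hstack(i[:2]),np.hstack(i[2:])]))"
```

```text
time: 7.6
tool_pos: [0.4417, -0.1077, 0.1337]
tool_rot: [3.141, -0.0, -2.629]
contact_force: [0.5, 0.5, -0.2]
opening: 0.0003
0.000518219002540119 [ 0.44412899 -0.1086296   0.13790063]
time: 8.15
tool_pos: [0.4415, -0.1075, 0.1319]
tool_rot: [3.14, -0.001, -2.629]
contact_force: [0.0, 0.0, 1.2]
opening: 0.0308
0.03162951717565252 [ 0.44158497 -0.10756374  0.13206556]
time: 8.7
tool_pos: [0.4419, -0.1077, 0.1326]
tool_rot: [-3.142, 0.0, -2.629]
contact_force: [0.5, -0.2, -0.0]
opening: 0.0592
0.05982515757777319 [ 0.4418438  -0.10767792  0.13263927]
time: 9.5
tool_pos: [0.4418, -0.1077, 0.1326]
tool_rot: [3.142, 0.0, -2.629]
contact_force: [-0.0, 0.1, -0.0]
opening: 0.0917
0.09173201758424947 [ 0.44184129 -0.10769113  0.13262047]
```

View pics/m9.png

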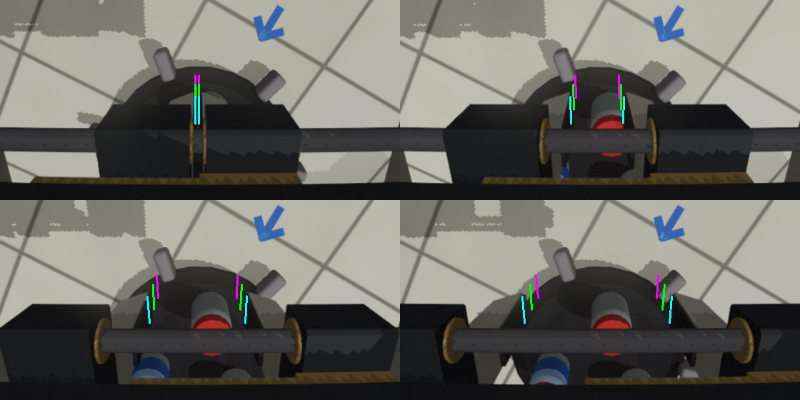

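Wrist views: the grey finger ends sit about 30–40 mm behind the TCP mark at every opening. I'll close the gripper, go down here in the free gap between tabs, and feel with small steps where the tips really are.

```bash
python3 -m inch '[[[0,0,0,0],[0,0,0,0],[0,0,0,0],[0,0,0,0],[0,0,0,0],[0,0,35,0],[0,0,35,0],[0,0,35,0],[0,0,18,0],[0,0,0,0]]]' 1
python3 -m inch '[[[0,0,2,0],[0,0,2,0],[0,0,2,0],[0,0,2,0],[0,0,0,0]]]'
```

```text
time: 10.8
tool_pos: [0.4409, -0.1073, 0.0086]
tool_rot: [3.139, -0.002, -2.629]
contact_force: [-0.2, -1.2, 0.7]
opening: 0.0006
time: 11.42
tool_pos: [0.4418, -0.1077, 0.0016]
tool_rot: [3.141, 0.0, -2.629]
contact_force: [-0.5, -0.1, -0.2]
opening: 0.0001
```

```bash
python3 -m inch '[[[0,0,2,0],[0,0,2,0],[0,0,1,0],[0,0,0,0]]]'
python3 -m inch '[[[0,0,2,0],[0,0,2,0],[0,0,1,0],[0,0,0,0]]]'
```

```text
time: 11.92
tool_pos: [0.4418, -0.1077, -0.0035]
tool_rot: [3.141, -0.0, -2.629]
contact_force: [0.3, -0.5, -0.2]
opening: 0.0003
time: 12.42
tool_pos: [0.4418, -0.1076, -0.0085]
tool_rot: [3.141, -0.0, -2.629]
contact_force: [1.0, 0.1, 0.5]
opening: 0.0007
```

```bash
python3 -m inch '[[[2.5,0,2,0],[0,0,2,0],[0,0,2,0],[0,0,1,0],[0,0,0,0]]]'
python3 -m inch '[[[-0.75,14.3,0,0.105],[-0.75,14.3,0,0.105],[-0.75,14.3,0,0.105],[-0.75,14.3,0,0.105],[-0.4,10,0,0.073],[-0.4,10,0,0.073],[-0.4,10,0,0.073],[-0.4,10,0,0.073],[0,0,0,0]]]'
python3 - <<'E'
from h import *
p=observe()['tool_pos'][:2]-np.array([.5595,-.0425]);print(np.hypot(*p),np.degrees(np.arctan2(p[1],p[0])))
for n in('top','scene'):
    c,f,o=measure(n);print(f);[print(*x) for x in o if x[0]=='cap']
E
```

```text
time: 13.05
tool_pos: [0.4396, -0.1089, -0.0155]
tool_rot: [3.141, -0.0, -2.629]
contact_force: [-0.1, -0.1, -0.0]
opening: 0.0005
time: 14.18
tool_pos: [0.4251, -0.0144, -0.0153]
tool_rot: [3.141, 0.0, 2.944]
contact_force: [-0.0, -0.1, 0.2]
opening: 0.0004
0.1372744311862381 168.19134196983288
[ 0.55853082 -0.04169454  0.11248129]
cap 86 [178. 323.] [ 0.5951 -0.0922] 0.0624 -54.1
cap 53 [186. 318.] [ 0.5765 -0.0798] 0.0421 -64.7
cap 28 [280. 303.] [ 0.3638 -0.0404] 0.1947 179.6
[ 0.55986321 -0.04334974  0.11494979]
cap 65 [238. 266.] [ 0.5933 -0.0915] 0.0586 -55.2
```

It works: the marked jar's bearing has moved by about 11°. I'll continue the orbit.

```bash
python3 -m inch '[[[-0.4,10,0,0.073],[-0.75,14.3,0,0.105],[-0.75,14.3,0,0.105],[-0.75,14.3,0,0.105],[-0.75,14.3,0,0.105],[-0.75,14.3,0,0.105],[-0.75,14.3,0,0.105],[-0.4,10,0,0.073],[-0.2,7,0,0.052],[0,0,0,0]]]'
python3 - <<'E'
from h import *
p=observe()['tool_pos'][:2]-np.array([.5595,-.0425]);print(np.hypot(*p),np.degrees(np.arctan2(p[1],p[0])))
for n in('top','scene'):
    c,f,o=measure(n);print(f);[print(*x) for x in o if x[0]=='cap']
E
```

```text
time: 15.52
tool_pos: [0.4886, 0.0747, -0.0154]
tool_rot: [3.141, 0.0, 2.115]
contact_force: [-0.5, -0.0, -1.5]
opening: 0.0008
0.1369902606896298 121.16554743769503
[ 0.55784661 -0.04191294  0.11255355]
cap 83 [199. 328.] [ 0.5459 -0.1029] 0.0622 -101.1
cap 27 [209. 324.] [ 0.5246 -0.0925] 0.0606 -123.3
cap 146 [273. 302.] [ 0.3778 -0.0404] 0.1801 179.5
[ 0.56002171 -0.04350075  0.1149392 ]
cap 77 [188. 239.] [ 0.4329 -0.0688] 0.1296 -168.7
cap 42 [225. 251.] [ 0.5437 -0.1018] 0.0605 -105.6
```

```bash
python3 -m inch '[[[-0.4,10,0,0.073],[-0.75,14.3,0,0.105],[-0.75,14.3,0,0.105],[-0.75,14.3,0,0.105],[-0.75,14.3,0,0.105],[-0.75,14.3,0,0.105],[-0.75,14.3,0,0.105],[-0.75,14.3,0,0.105],[-0.75,14.3,0,0.105],[-0.4,10,0,0.073]]]'
python3 -m inch '[[[-0.4,10,0,0.073],[-0.2,7,0,0.052],[-0.1,4.8,0,0.035],[0,0,0,0]]]'
python3 - <<'E'
from h import *
p=observe()['tool_pos'][:2]-np.array([.5595,-.0425]);print(np.hypot(*p),np.degrees(np.arctan2(p[1],p[0])))
for n in('top','scene'):
    c,f,o=measure(n);print(f);[print(*x) for x in o]
overlay('top','pics/t10.png',90+9,o=(210,130),w=190)
E
```

```text
time: 16.88
tool_pos: [0.6173, 0.0809, -0.0157]
tool_rot: [-3.141, 0.0, 1.126]
contact_force: [0.3, 1.2, 0.3]
opening: 0.0004
time: 17.38
tool_pos: [0.6361, 0.07, -0.0155]
tool_rot: [-3.142, 0.0, 0.968]
contact_force: [-0.2, -0.4, -0.0]
opening: 0.0004
0.1361025034276978 55.72525533841289
[ 0.55837291 -0.0421493   0.11261224]
floor 44 [227. 302.] [ 0.4893 -0.0461] 0.0692 -176.7
cap 44 [227. 302.] [ 0.4829 -0.0414] 0.0755 179.5
floor 92 [221. 308.] [ 0.5047 -0.0611] 0.0569 -160.6
cap 92 [221. 308.] [ 0.4971 -0.0552] 0.0627 -168.0
floor 147 [273. 302.] [ 0.3753 -0.0451] 0.1831 -179.1
cap 147 [273. 302.] [ 0.3778 -0.0405] 0.1806 179.5
[0.54569678 0.02704862 0.17186553]
floor 77 [188. 239.] [ 0.3729 -0.0437] 0.1867 -157.7
cap 77 [188. 239.] [ 0.4328 -0.0688] 0.1481 -139.7
floor 51 [202. 257.] [ 0.4415 -0.0276] 0.1177 -152.3
cap 51 [202. 257.] [ 0.4948 -0.0542] 0.0958 -122.1
```

View pics/t10.png

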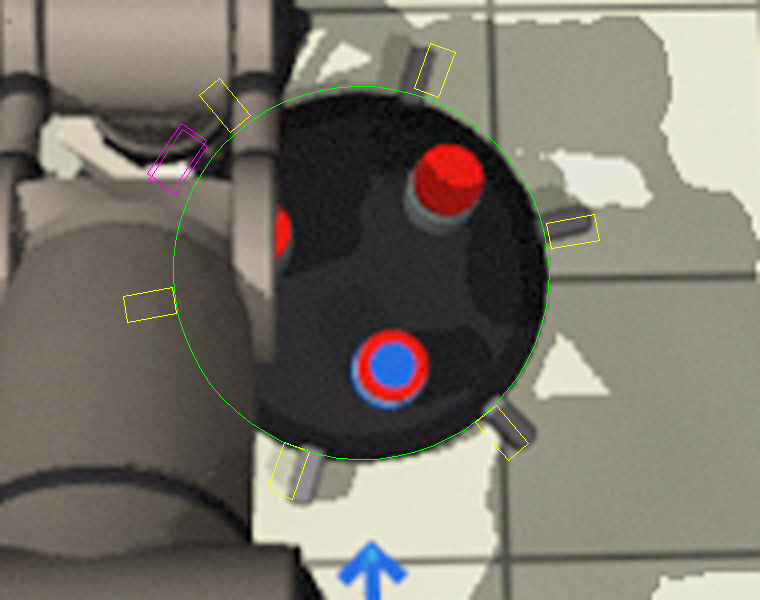

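```bash
python3 -m inch '[[[-0.2,7,0,0.052],[-0.2,6,0,0.044],[-0.1,4.8,0,0.035],[0,0,0,0]]]'
cat > fin.py <<'E'
from h import *
AX={'top':(.558,-.042),'scene':(.5600,-.0435)}
for n in AX:
    c,f,o=measure(n); ax=np.array(AX[n]); print(n,np.round(f,4))
    for nm,a,p,q,_,_ in o:
        d=q-ax; r=np.hypot(*d)
        if (nm=='floor' and .17<r<.2) or (nm=='cap' and a>20 and r<.09): print(nm,a,p,q,round(r,4),round(float(np.degrees(np.arctan2(d[1],d[0])))%360,1))
    # tab angle: correlate template of tab pixels
    im=c['img'].astype(float).max(2); best=[]
    for a0 in np.arange(0,60,.5):
        sc=[]
        for i in range(6):
            for s in(-1,1):   # edge contrast: inside vs outside
              a=np.radians(a0+60*i);u=np.array([np.cos(a),np.sin(a)]);t=np.array([-u[1],u[0]])
              for r in(.124,.130,.136):
                v=[]
                for h in(.004,.012):
                    x=proj(c,[*(ax+u*r+t*h*s),.04]); v.append(cv2.getRectSubPix(im.astype(np.float32),(1,1),(float(x[0]),float(x[1])))[0,0])
                sc.append(np.clip(v[1]-v[0],-60,60))
        best.append((np.mean(sc),a0))
    m=sorted(best)[-4:]; print('tabs mod60 -> blue place',[(round(float(s)),(a+30)%60+ (180 if (a+30)%60<30 else 120)) for s,a in m])
E
python3 fin.py
```

```text
time: 18.02
tool_pos: [0.6502, 0.0591, -0.0154]
tool_rot: [3.141, -0.0, 0.837]
contact_force: [-0.1, -0.2, 0.1]
opening: 0.0005
top [ 0.5579 -0.0424  0.1122]
cap 89 [221. 304.] [ 0.4958 -0.0474] 0.0624 185.0
cap 42 [228. 299.] [ 0.4812 -0.0341] 0.0772 174.1
floor 142 [273. 303.] [ 0.3754 -0.046 ] 0.1826 181.3
tabs mod60 -> blue place [(21, np.float64(187.0)), (24, np.float64(186.5)), (24, np.float64(185.5)), (24, np.float64(186.0))]
scene [0.5454 0.029  0.1712]
floor 78 [188. 239.] [ 0.3726 -0.0438] 0.1874 180.1
cap 51 [200. 259.] [ 0.4937 -0.0463] 0.0664 182.4
tabs mod60 -> blue place [(24, np.float64(187.0)), (25, np.float64(185.5)), (25, np.float64(186.5)), (26, np.float64(186.0))]
```

```bash
python3 -m inch '[[[-0.1,4.8,0,0.035],[-0.1,4,0,0.03],[0,0,0,0]]]'; python3 fin.py
```

```text
time: 18.5
tool_pos: [0.6568, 0.0528, -0.0154]
tool_rot: [3.141, -0.0, 0.771]
contact_force: [0.1, -0.9, 0.0]
opening: 0.0004
top [ 0.5582 -0.0424  0.1126]
cap 87 [222. 303.] [ 0.4957 -0.043 ] 0.0623 180.9
cap 39 [228. 297.] [ 0.4806 -0.0302] 0.0783 171.3
floor 118 [273. 304.] [ 0.3758 -0.0482] 0.1823 181.9
tabs mod60 -> blue place [(22, np.float64(181.5)), (24, np.float64(183.0)), (24, np.float64(182.0)), (24, np.float64(182.5))]
scene [0.545  0.0271 0.1736]
floor 78 [188. 239.] [ 0.3726 -0.0438] 0.1874 180.1
cap 52 [199. 261.] [ 0.4936 -0.0417] 0.0664 178.4
tabs mod60 -> blue place [(27, np.float64(183.5)), (27, np.float64(182.0)), (28, np.float64(182.5)), (29, np.float64(183.0))]
```

```bash
python3 -m inch '[[[0.5,-6,0,0],[0.5,-6,0,0],[0,0,-20,0],[0,0,-40,0],[0,0,-40,0],[0,0,-40,0],[0,0,-40,0],[0,-40,0,0],[0,-40,0,0],[0,0,0,0]]]'; python3 -m inch '[[[20,-40,0,0],[20,-40,0,0],[20,-40,0,0],[0,0,0,0]]]'; python3 fin.py; python3 - <<'E'
from h import *
a=read_camera('top')['img'];b=read_camera('scene')['img']
cv2.imwrite('pics/f.png',np.hstack([cv2.resize(i,(400,300)) for i in(a,b)]).copy() if 0 else np.vstack([np.hstack([cv2.resize(i,(400,300)) for i in(a,b)]),np.hstack([cv2.resize(a[130:280,210:410],(400,300)),cv2.resize(b[150:300,190:390],(400,300))])]))
for n in('top','scene'):
    c=read_camera(n)
    for l in('tea_strainer','egg_cup','mug','tea_tin','teaspoon'):
        for r in place_of(n,l)[:1]: print(n,l,round(r['conf'],2),np.round(r['at']))
E
```

```text
time: 19.85
tool_pos: [0.591, 0.1221, 0.1652]
tool_rot: [-3.141, -0.0, 0.775]
contact_force: [1.4, -0.8, 0.0]
opening: 0.0006
time: 20.35
tool_pos: [0.5515, 0.2501, 0.1645]
tool_rot: [-3.141, -0.0, 0.776]
contact_force: [0.3, 0.5, 0.5]
opening: 0.0002
top [ 0.558  -0.0413  0.1132]
cap 86 [222. 302.] [ 0.4956 -0.0429] 0.0624 180.8
cap 32 [228. 296.] [ 0.4822 -0.027 ] 0.0773 168.8
floor 145 [273. 302.] [ 0.3751 -0.045 ] 0.1829 180.9
tabs mod60 -> blue place [(29, np.float64(181.5)), (31, np.float64(183.0)), (34, np.float64(182.5)), (34, np.float64(182.0))]
scene [ 0.5616 -0.0429  0.1157]
floor 74 [188. 239.] [ 0.3738 -0.0438] 0.1862 180.1
tabs mod60 -> blue place [(19, np.float64(181.5)), (21, np.float64(182.0)), (21, np.float64(183.0)), (21, np.float64(182.5))]
top tea_strainer 0.87 [173. 436.]
top teaspoon 0.75 [199. 301.]
scene tea_strainer 0.77 [330. 172.]
scene egg_cup 0.62 [160. 384.]
scene tea_tin 0.86 [192. 410.]
scene teaspoon 0.56 [263. 130.]
```

View pics/f.png

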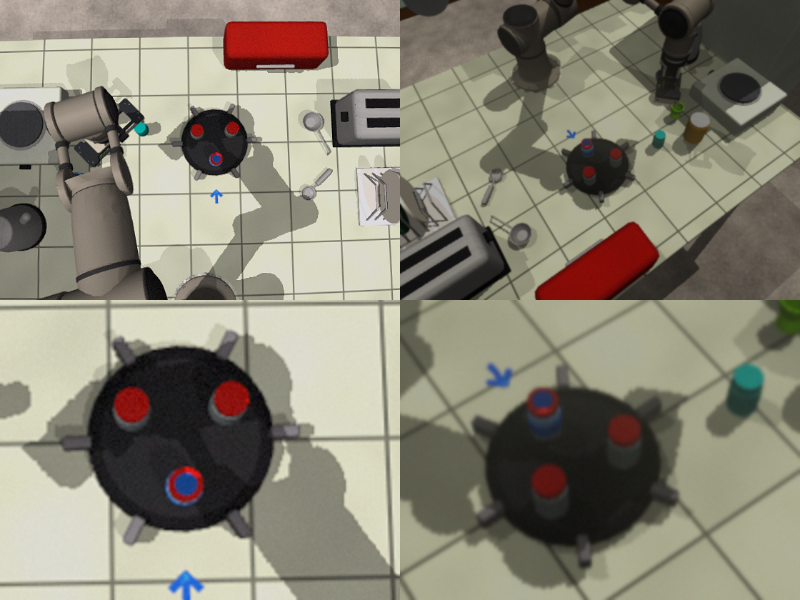

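The last picture shows the blue-dot jar directly above the arrow, all three jars standing, the bystanders in place and the arm clear.

```bash
python3 -c "
from cell import *
print(hand_in())"
```

```text
the job is handed in; nothing more can be done
None
```

I turned the turntable about 136° clockwise by pushing one rim tab with the closed fingertips. The blue-banded jar now stands at the front, in line with the arrow. I then backed off, raised the arm clear and handed in at about 21 s.

- **Alignment:** The last top view puts the jar at 180.8° and the arrow at 180.9° from the axis. The scene camera's last reading of the jar, taken before I backed off, was 178.4° against 180.1° for the arrow; afterwards it was not picked up there. Judged by the tabs, the plate's own jar place is at about 182.5°, so the jar stands roughly 2–3° off its place, within the stated 4 mm.
- **Other things:** In the last picture all three jars are standing on the plate. The strainer, egg cup, tin and teaspoon were found again within a few pixels of where they were. The mug was hidden by the arm at the end, so it was not checked again; the route did not come near it.
- **Failed first push:** The closed fingertips end about 40 mm short of the stated tool point, so the first pass went over the tabs without moving anything. I lowered the tool further and pushed the next tab. The force readings I saw stayed under about 2 N.

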